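# Set the ear-mould flask press

## Task

Gently slide the blue-topped mould flask along the bed of the small press until its back end rests against the red stop. Then turn the black thumbscrew clockwise until its foot bottoms firmly on the flask, taking care not to crush it, and back the screw off a quarter of a turn so that the mould has room to expand. Leave the flask at the stop, let go, and leave the other things on the counter alone.

Things in the scene. Friction and masses are not known exactly. Their poses are not given: they have to be found in the camera images.
- flask: The mould flask: loose closed block 120 x 52 x 36 mm (x, y, z), about 0.25 kg, aluminium below, blue above, flat rigid top with a dark disc where the foot lands, 20 mm behind the centre. Origin: centre of the underside; x towards its back end (the stop), z up. It lies between the bed's rails with 1.5 mm of play each side. A firm squeeze is 15 to 40 N; over 60 N spoils it.
- flask_front (a point): Centre of the flask's front end face (the end away from the stop, nearest the robot), 18 mm above its underside: the place to push.
- flask_back (a point): Middle of the lower edge of the flask's back end face, 60 mm behind the flask's centre.
- stop (a point): On the face of the red stop, at the bed's floor, mid width; x along the bed, to the back. The flask is home when flask_back is here. Stop 12 mm thick, 24 mm high. The bed is a fixed plate 80 mm wide, reaching 190 mm to the front of the stop; its two rails are 14 mm high, 55 mm apart. Its height is set afresh each time within 8 mm, so the screw bottoms at a different turn each time.
- press: The fixed grey press. Origin: on the table under the screw axis; x to its back, z up. Base 130 mm wide, 18 mm thick, from 165 mm in front of the axis to 105 mm behind. A column 67 to 102 mm behind the axis carries an arm 50 mm wide, underside 86, top 108 mm above the table, that ends 22 mm in front of the axis. The stop face is 40 mm behind the axis.
- thumbscrew (a joint): Angle of the thumbscrew, rad, 0 at the start; grows as it turns clockwise seen from above, which lowers it. Steep quick thread: 24 mm per turn (3.8 mm per rad); knob, screw and foot turn and move down together. Friction 0.03 N m: it stays put when unloaded, but pressed hard and let go it springs back a little. Bottoming holds back with a steady 0.0038 N m per N of squeeze, plus rubbing while it turns.
- spindle: The moving screw of the press with all it carries (knob, screw, foot). Origin on the screw axis; at the start at table height.
- knob_grip (a point): On the vertical screw axis, inside the knob, 11 mm below its top: the height to grip. The knob is a round black knurled plastic cylinder 36 mm in diameter and 34 mm high with a white mark, the topmost part of the press, at the start 21 mm clear of the arm below it.
- foot (a point): Centre of the underside of the screw's brass foot (22 mm in diameter), that bottoms on the top of the flask (36 mm above the flask's underside). A stiff rubber cushion above it gives about 80 N per mm, so 0.1 rad past first touch is about 25 to 30 N. It is 79 mm below knob_grip.
- spare_flask: A bystander: like the flask but grey-topped, lying on the counter to one side of the press. Leave it.
- bowl: A bystander: blue plastic bowl, 100 mm across, 55 mm high, on the counter to the other side of the press.
- plate: A bystander: white plate, 200 mm across, with two small moulds on it.
- mould_a: A bystander: brown mould 22 mm high on the plate.
- mould_b: A bystander: blue mould 22 mm high on the plate.
- resin_jar: A bystander: closed amber jar, 64 mm across, 85 mm high.
- spatula: A bystander: wooden-handled spatula 200 mm long, lying on the counter.
- cleaner: A bystander: white bottle with green cap, 60 mm across, 150 mm high.
Not all that is in view belongs to the job. What is shaped like the flask but orange is not meant.

How it is judged:
By the outcome, as a careful person would: the job done as asked, in the order asked, and still so for the second after the job is handed in, with the robot touching nothing.
It also fails if it takes over 72 s, if anything falls off the work surface, if the arm or the gripper's body presses on something with over 40 N, if the wrist force passes 120 N, or if a joint passes its speed limit or range.

## Robot

A 6-joint arm with a two-finger parallel gripper is mounted at the origin on the work surface. World frame = base frame: x ahead of the robot, y to its left, z up, the work surface at z = 0. Lengths are in m, angles in rad, forces in N, time in s.
With the tool pointing down it reaches from about 0.225 to 0.725 m from the base axis. Payload 3.1 kg.
Tool frame: the origin (TCP) lies at the very end of the fingers, on their centre line; the grasp point (between the pads) lies 19 mm behind it; z points along the fingers, y is the direction in which the jaws open and shut (so a half turn about z gives the same grasp; the last joint's range is limited). The gripper opens to 85 mm and grips with 20 to 120 N. Pads are 22 mm wide; open, the fingers measure 114 mm over their backs; the gripper's body (76 mm by 85 mm) begins 54 mm behind the grasp point. The pads swing forward as they close: fully open they stand 13 mm farther back than shut.
Start: joints at [-1.451, 0.048, 0.099, 1.622, 0, 1.443], TCP at [0.129, -0.509, 0.231] pointing down, gripper open.
Joint ranges: [-2.91, 2.91], [-0.99, 1.94], [-1.21, 1.42], [-2.12, 2.29], [-1.49, 1.47], [-3.14, 3.14]. Speed limits (rad/s): [2.79, 2.79, 3.14, 3.14, 3.14, 3.14].

## Interface

Orientations are given as a rotation vector (axis times angle).
In Python, from plant import status, vision, job gives the robot as it stands. The module is installed in compiled form; this text tells all that it offers.
- The arm moves only by the tool drive_tool, never from a script. Its argument "increments" is a list that holds one entry, the list of rows, each a list of 4 numbers: the shift along the world's x, y, z in mm, then the turn about the world's z in degrees. In form: [[[dx, dy, dz, turn], ...]]. A call has 1 to 12 rows; each row is the pose to reach, as a shift and turn from the pose commanded when the call began; what a row does not reach only later rows make up. A row lasts 1/8 s, in which the tool goes at most 62.5 mm and 10.7 degrees, less where a joint would pass 70% of its speed; a pose out of reach is approached as far as the arm can. A call with a gripper value outside its range is refused whole. "hand" is the closure, from 0 (fully open) to 1 (shut), set as the call begins (left out, the last holds). The fingers move at their own pace and stop on an object; "newtons" is the grip in N (left out, the last holds). Time passes only in rows, so rows that repeat a pose let the fingers close. It gives the time, the measured TCP pose, the force and the opening at its end, in the units of the state.
- status.get_obs(): the state, without advancing time (a new reading comes with each control period).
- vision.camera(name): name is "side" or "top" or "wrist"; returns the picture (384x512x3 uint8, red, green, blue); there is no depth.
- vision.camera_params(name): a dict with "mtx" (3x3 intrinsics, pixels), "extrinsics" (4x4, takes a point from world to camera coordinates). Camera axes: x right, y up, looking along -z (the intrinsics and any distortion apply to the point x, -y, -z); pixel columns grow to the right and rows downward; lengths in m; the calibration is good to about 2 mm. The wrist camera is an equidistant fisheye: a pixel r from the principal point sees the ray r / f radians off the axis. A picture is of the moment at which its call begins: read the wrist's pose just before it. camera_params takes no time and is no camera call; for the wrist camera it gives the pose at the moment of the call.
- job.finish_job(): hands the job in, once; it reports no verdict.
The state is a dict: "time_s": time; "joint_pos": joint angles; "qvel": joint speeds; "effort": joint torques, N m; "ee_pos": TCP position; "eef_rot": TCP orientation; "ft_force": force on the tool from outside, world axes, zero at the start; "moment": the same for the moment, N m; "finger_gap": finger opening in m.
Only numpy, scipy, OpenCV 4.12 (cv2) and the standard library are available. Lean on these libraries where they do the work, as an engineer would, in place of code of your own. Each camera call takes 0.05 s, during which the arm holds its last target.

## Working session

There is one attempt and no reset: what is moved stays moved. The work goes in short steps, Python scripts to look and compute and a tool call to move; the robot and the scene stay as the last step left them, time stands still between calls to the robot, and variables do not carry over. Pictures are saved under pics/ and viewed, and the job is handed in when it is done.

Besides the shell and the picture viewer there is one more tool, called after "Emit:" as name(argument=value, ...), one argument or row to a line, values as JSON. drive_tool: Moves the arm, as the interface text tells. Its arguments: {"type":"object","properties":{"increments":{"type":"array","items":{"type":"array","items":{"type":"array","items":{"type":"number"}}}},"hand":{"type":"number"},"newtons":{"type":"number"}},"required":["increments"]}

```bash
mkdir -p pics; python3 - <<'E'
from plant import status, vision
import cv2
o=status.get_obs(); print(o)
for n in ("side","top","wrist"):
    p=vision.camera_params(n); print(n,p['mtx'].round(1).tolist(),p['extrinsics'].round(4).tolist(),[k for k in p])
    cv2.imwrite(f"pics/a_{n}.png",vision.camera(n)[:,:,::-1])
E
```

```text
{'time_s': 0.0, 'joint_pos': array([-1.45083352e+00,  4.87343214e-02,  9.75959157e-02,  1.62200135e+00,
       -2.16815767e-06,  1.44296963e+00]), 'qvel': array([-6.55803680e-04, -4.62024206e-04,  1.05827599e-03, -6.82797085e-04,
       -1.05064318e-04, -7.03258126e-05]), 'effort': array([ 2.98228606e-04, -3.38785172e+01,  3.20015037e+01,  2.03439617e-02,
       -4.33961986e-06, -9.62836850e-07]), 'ee_pos': array([ 0.12866212, -0.50835994,  0.23012475]), 'eef_rot': array([-3.11518644e+00, -3.87942250e-01, -1.10596962e-05]), 'ft_force': array([-0.07597543,  0.25757121, -0.51724946]), 'moment': array([ 0.01035551, -0.01988289,  0.00783197]), 'finger_gap': 0.08544704332613753}
side [[403.2, 0.0, 260.9], [0.0, 403.2, 188.9], [0.0, 0.0, 1.0]] [[0.7959, -0.6052, -0.0148, -0.4316], [0.4334, 0.5524, 0.7121, -0.3227], [-0.4228, -0.5732, 0.702, -1.422], [0.0, 0.0, 0.0, 1.0]] ['mtx', 'extrinsics']
top [[356.3, 0.0, 249.2], [0.0, 356.3, 188.7], [0.0, 0.0, 1.0]] [[0.026, -0.9993, 0.0277, -0.0457], [0.9914, 0.0293, 0.1272, -0.5691], [-0.128, 0.0242, 0.9915, -1.2611], [0.0, 0.0, 0.0, 1.0]] ['mtx', 'extrinsics']
wrist [[297.3, 0.0, 257.0], [0.0, 297.3, 192.7], [0.0, 0.0, 1.0]] [[0.2455, -0.9694, -0.001, -0.5254], [0.9327, 0.2365, -0.2723, 0.035], [0.2642, 0.066, 0.9622, -0.3779], [0.0, 0.0, 0.0, 1.0]] ['mtx', 'extrinsics']
```

View pics/a_side.png

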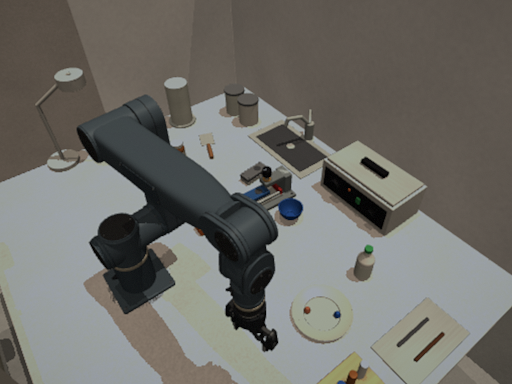

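View pics/a_top.png

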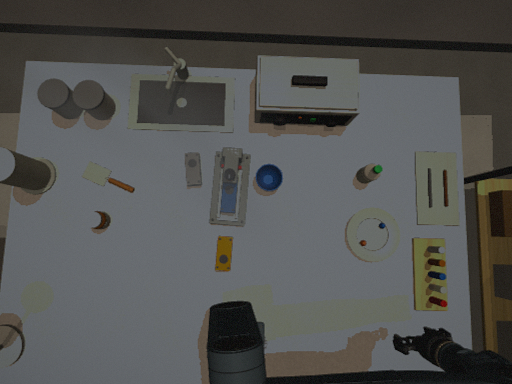

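View pics/a_wrist.png

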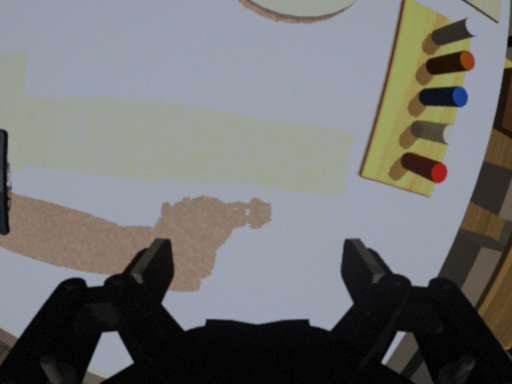

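The top view shows the press at about (230,187). Candidates for the flask, all by top-view pixel: the blue-topped block in the press bed (229,200), the grey spare (193,168), the orange decoy (224,253), and the blue bowl (268,178), which is not a block. I choose (229,200) and check it in a close crop.

```bash
cat > h.py <<'E'
import numpy as np, cv2
from plant import status, vision
def proj(n,P,p=None):
    p=p or vision.camera_params(n); P=np.atleast_2d(P); c=(p['extrinsics'][:3,:3]@P.T).T+p['extrinsics'][:3,3]
    c=c*[1,-1,-1]; K=p['mtx']
    if n=='wrist':
        r=np.hypot(c[:,0],c[:,1]); th=np.arctan2(r,c[:,2]); s=th/np.maximum(r,1e-9); uv=c[:,:2]*s[:,None]
    else: uv=c[:,:2]/c[:,2:]
    return uv*[K[0,0],K[1,1]]+K[:2,2]
def ray(n,uv,p=None):
    p=p or vision.camera_params(n); K=p['mtx']; E=p['extrinsics']; R=E[:3,:3]
    d=(np.atleast_2d(uv)-K[:2,2])/[K[0,0],K[1,1]]
    if n=='wrist':
        r=np.linalg.norm(d,axis=1,keepdims=True); c=np.hstack([d/np.maximum(r,1e-9)*np.sin(r),np.cos(r)])
    else: c=np.hstack([d,np.ones((len(d),1))])
    c=c*[1,-1,-1]; return -R.T@E[:3,3], c@R
def plane(n,uv,z,p=None):
    o,d=ray(n,uv,p); return o+d*((z-o[2])/d[:,2:])
def crop(img,x0,y0,x1,y1,s,name):
    cv2.imwrite(name,cv2.resize(img[y0:y1,x0:x1,::-1],None,fx=s,fy=s,interpolation=cv2.INTER_CUBIC))
E
python3 - <<'E'
from h import *
im=cv2.imread("pics/a_top.png")[:,:,::-1]; crop(im,170,130,300,280,4,"pics/b_top.png")
im=cv2.imread("pics/a_side.png")[:,:,::-1]; crop(im,220,140,320,240,6,"pics/b_side.png")
E
```

```text
(no output)
```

View pics/b_top.png

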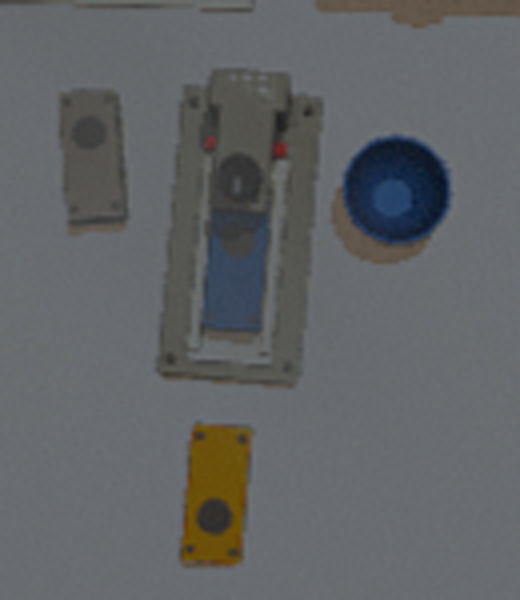

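View pics/b_side.png

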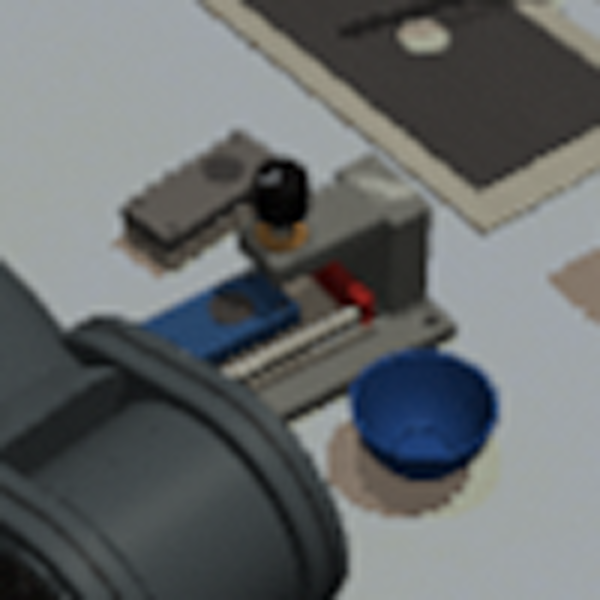

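The crop confirms a blue-topped block with a dark disc, lying in the bed under the grey arm with the red stop behind it. The black knob is at crop (240,178), and the orange block is separate, in front of the press. Next I measure the press pose.

```bash
python3 - <<'E'
from h import *
u=lambda L:np.array(L)/4+[170-.375,130-.375]
b=plane('top',u([(183,85),(322,97),(297,386),(158,374)]),.018)
print(b.round(4)); print([np.linalg.norm(b[i]-b[(i+1)%4]).round(4) for i in range(4)])
back=(b[0]+b[1])/2; fr=(b[2]+b[3])/2; x=(back-fr)/np.linalg.norm(back-fr); print('yaw',np.degrees(np.arctan2(x[1],x[0])), 'axis',fr+x*.165, back-x*.105)
y=b[0]-b[1]; print('yaw2',np.degrees(np.arctan2(-y[0],y[1])))
print('knob',plane('top',u([(240,178)]),.108+.021+.034), 'flask front/back top', plane('top',u([(201,327),(263,333)]),.065), 'orange',plane('top',u([(190,425),(252,428),(242,566),(182,563)]),.036))
print('knob side', plane('side',np.array([(280,180)])/6+[220,140],.163))
E
```

```text
[[ 0.7115  0.0997  0.018 ]
 [ 0.7042 -0.0305  0.018 ]
 [ 0.4346 -0.0147  0.018 ]
 [ 0.4421  0.1121  0.018 ]]
[np.float64(0.1304), np.float64(0.2701), np.float64(0.127), np.float64(0.2697)]
yaw -3.0096502241955165 axis [0.60308812 0.04006166 0.018     ] [0.6029873  0.04006696 0.018     ]
yaw2 -3.1828534051593547
knob [[0.60052236 0.03889194 0.163     ]] flask front/back top [[0.4829537  0.07198949 0.065     ]
 [0.47918042 0.01721172 0.065     ]] orange [[0.3969249  0.08023105 0.036     ]
 [0.39569957 0.02477816 0.036     ]
 [0.27462443 0.02974798 0.036     ]
 [0.27598694 0.08275606 0.036     ]]
knob side [[0.60148531 0.03677942 0.163     ]]
```

Emit:
drive_tool(
  increments=[
    [[26,46,0,0],[78,139,0,0],[130,232,0,0],[182,325,0,0],[234,418,0,0],[286,511,0,0],[305,545,0,0],[311,556,0,0],[311,556,0,0],[311,556,0,0],[311,556,0,0]],
  ],
  hand=1,
  newtons=30,
)

```text
time_s: 1.52
ee_pos: [0.4403, 0.0502, 0.2306]
eef_rot: [-3.116, -0.396, 0.001]
ft_force: [-0.2, -0.2, -0.2]
finger_gap: 0.0002
```

```bash
python3 - <<'E'
from h import *
from scipy.spatial.transform import Rotation as R
o=status.get_obs(); print(o); m=R.from_rotvec(o['eef_rot']).as_matrix(); print(m.round(3))
p=vision.camera_params('wrist'); im=vision.camera('wrist'); cv2.imwrite("pics/c_w.png",im[:,:,::-1]); np.save('c_E.npy',p['extrinsics'])
E=p['extrinsics']; print('cam',-E[:3,:3].T@E[:3,3])
im=vision.camera('side'); crop(im,180,110,340,250,5,"pics/c_side.png")
E
```

```text
{'time_s': 1.525, 'joint_pos': array([-3.84927592e-02, -1.63667038e-01, -1.04340804e-01,  1.63096170e+00,
        6.85016149e-04,  2.85056364e+00]), 'qvel': array([ 0.31923201,  0.24016593,  0.20849727, -0.01809601, -0.02585889,
        0.34155051]), 'effort': array([ -0.13592696, -26.38457537,  31.65967226,  -0.14199279,
         0.23371361,  -0.12443194]), 'ee_pos': array([0.44030281, 0.05020889, 0.23064834]), 'eef_rot': array([-3.11577466e+00, -3.95526863e-01,  1.12348418e-03]), 'ft_force': array([-0.15086815, -0.17314196, -0.16045202]), 'moment': array([ 0.02659362, -0.00461808, -0.02508419]), 'finger_gap': 0.00016274376521891544}
[[ 0.968  0.25  -0.001]
 [ 0.25  -0.968  0.001]
 [-0.001 -0.001 -1.   ]]
cam [0.50782471 0.06650491 0.37298243]
```

View pics/c_w.png

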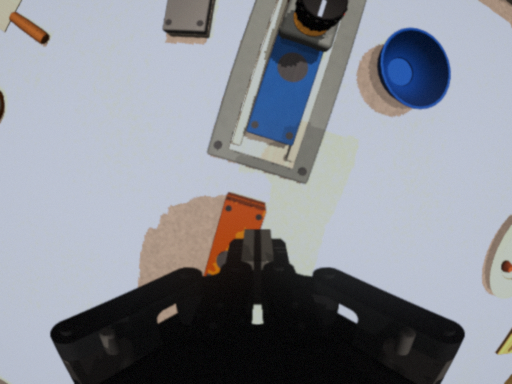

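View pics/c_side.png

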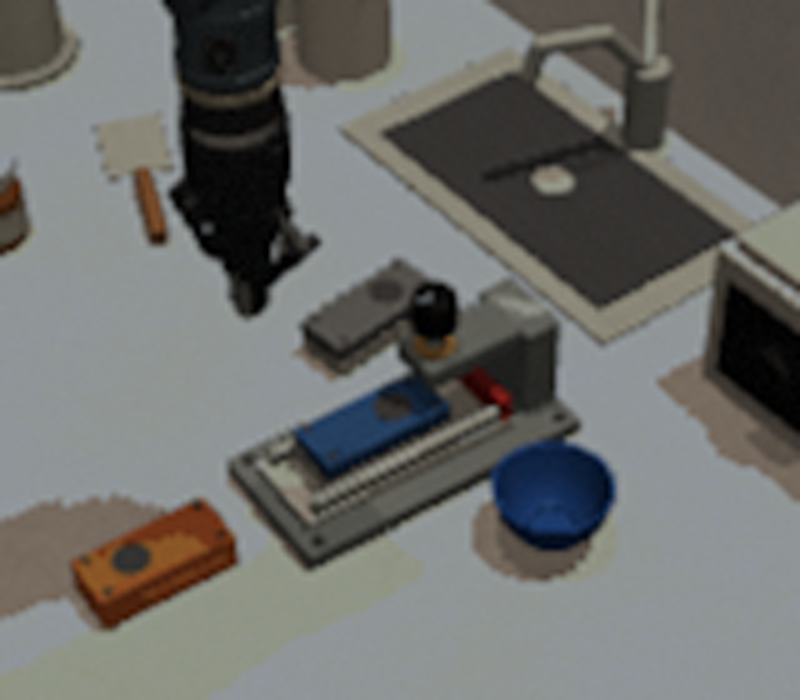

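```bash
python3 - <<'E'
from h import *
o=status.get_obs(); print(o['ee_pos'],o['qvel'].round(3))
p=vision.camera_params('wrist'); im=vision.camera('wrist'); np.save('d.npy',im)
import pickle; pickle.dump(p,open('d.pkl','wb'))
crop(im,190,0,390,190,4,"pics/d_w.png")
E
```

```text
[0.44005044 0.04916417 0.23053619] [-0.054 -0.029 -0.017  0.024 -0.03  -0.027]
```

View pics/d_w.png

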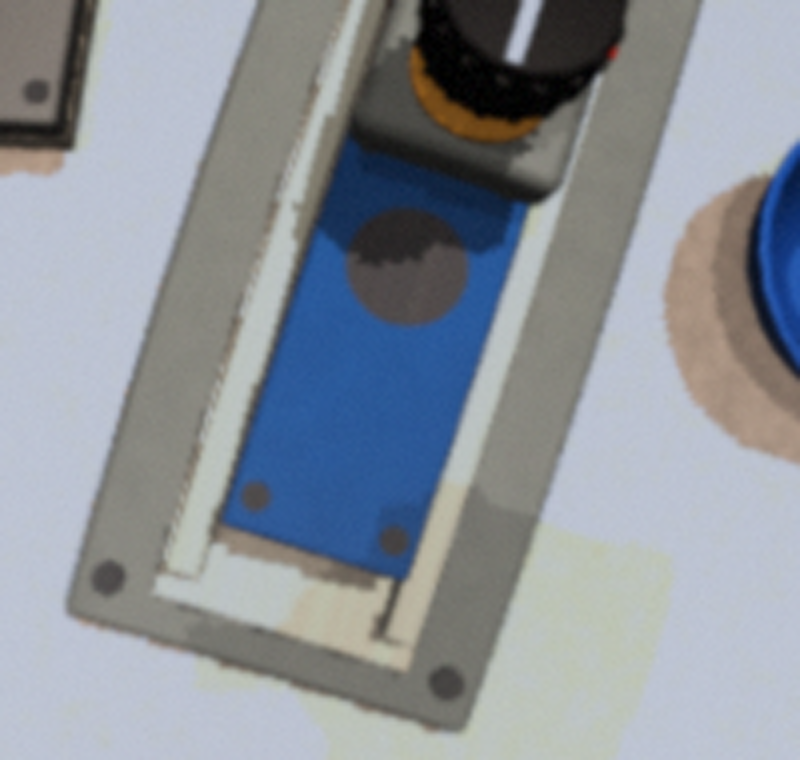

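```bash
python3 - <<'E'
from h import *
import pickle; p=pickle.load(open('d.pkl','rb'))
W=lambda L:np.array(L)/4+[190-.375,-.375]; S=lambda L:np.array(L)/5+[180-.4,110-.4]
b=plane('wrist',W([(70,612),(465,730)]),.018,p); print('base',b.round(4),b.mean(0),np.linalg.norm(b[0]-b[1]), np.degrees(np.arctan2(b[1,0]-b[0,0],b[0,1]-b[1,1])))
for z in (.055,.06,.065,.07):
    f=plane('wrist',W([(222,525),(402,580)]),z,p); print(z,f.round(4).tolist(),np.linalg.norm(f[0]-f[1]).round(4))
def tri(a,c):
    o1,d1=ray('wrist',a,p);o2,d2=ray('side',c)
    A=np.stack([d1[0],-d2[0]],1); t,*_=np.linalg.lstsq(A,o2-o1,rcond=None)
    q1=o1+t[0]*d1[0];q2=o2+t[1]*d2[0];return ((q1+q2)/2).round(4),np.linalg.norm(q1-q2).round(4)
print(tri(W([(222,525)]),S([(297,432)])),tri(W([(402,580)]),S([(325,472)])))
print('disc',tri(W([(407,266)]),S([(394,405)])))
print('base',tri(W([(70,612)]),S([(230,467)])),tri(W([(465,730)]),S([(312,563)])))
print('disc67',plane('wrist',W([(407,266)]),.062,p))
E
```

```text
base [[ 0.4438  0.1114  0.018 ]
 [ 0.4383 -0.0151  0.018 ]] [0.44103577 0.0481377  0.018     ] 0.12661436896480444 -2.486478000415673
0.055 [[0.4832, 0.0721, 0.055], [0.4811, 0.0217, 0.055]] 0.0505
0.06 [[0.4836, 0.072, 0.06], [0.4815, 0.0224, 0.06]] 0.0497
0.065 [[0.484, 0.0719, 0.065], [0.4819, 0.0231, 0.065]] 0.0489
0.07 [[0.4844, 0.0718, 0.07], [0.4824, 0.0238, 0.07]] 0.0481
(array([0.4849, 0.0712, 0.0629]), np.float64(0.0026)) (array([0.4806, 0.0229, 0.0593]), np.float64(0.002))
disc (array([0.562 , 0.0429, 0.068 ]), np.float64(0.0019))
base (array([0.4436, 0.1114, 0.0154]), np.float64(0.0008)) (array([ 0.4374, -0.0156,  0.0151]), np.float64(0.0007))
disc67 [[0.56215699 0.04288596 0.062     ]]
```

The wrist crop shows the flask's front top edge at crop (222,525)–(402,580), which gives a front centre of about (0.4825, 0.047). Its top is at about 0.063. The dark disc is 40.5 mm short of the screw axis. I'll turn the tool so the jaws lie across the bed, then go down in front of the flask.

Emit:
drive_tool(
  increments=[
    [[0,0,0,10],[0,0,0,20],[0,0,0,30],[0,0,0,40],[0,0,0,50],[0,0,0,60],[0,0,0,70],[0,0,0,80],[0,0,0,90],[0,0,0,100],[0,0,0,110],[0,0,0,120]],
  ],
)

```text
time_s: 3.18
ee_pos: [0.4391, 0.0456, 0.2313]
eef_rot: [-1.218, -2.896, 0.001]
ft_force: [0.1, -0.0, -1.2]
finger_gap: 0.0
```

Emit:
drive_tool(
  increments=[
    [[0,0,0,10],[0,0,0,20],[0,0,0,30],[0,0,0,40],[9,1,-40,42],[9,1,-90,42],[9,1,-140,42],[9,1,-165,42],[9,1,-180,42],[9,1,-188,42],[9,1,-188,42]],
  ],
)

```text
time_s: 4.55
ee_pos: [0.4491, 0.0477, 0.0438]
eef_rot: [0.105, 3.139, -0.0]
ft_force: [0.4, -0.4, -0.3]
finger_gap: -0.0001
```

```bash
python3 - <<'E'
from h import *
o=status.get_obs(); print(o)
im=vision.camera('side'); crop(im,180,110,340,250,5,"pics/e_side.png")
E
```

```text
{'time_s': 4.55, 'joint_pos': array([-4.28497749e-02, -1.00424639e-01, -4.21685757e-01,  1.24886712e+00,
       -5.97158508e-05,  2.41190344e-02]), 'qvel': array([ 6.07377934e-03, -6.20762181e-03,  2.18557969e-02,  5.31316492e-03,
       -8.54161421e-05, -1.75427459e-03]), 'effort': array([-8.47594813e-02, -2.66867548e+01,  3.04678452e+01, -4.83817945e-02,
       -5.67055700e-03, -9.17479083e-04]), 'ee_pos': array([0.44906835, 0.04768836, 0.04377427]), 'eef_rot': array([ 1.05152388e-01,  3.13916451e+00, -1.03603443e-04]), 'ft_force': array([ 0.35011289, -0.41744116, -0.30084327]), 'moment': array([-0.02516592,  0.04925813,  0.04410107]), 'finger_gap': -6.236122628255801e-05}
```

View pics/e_side.png

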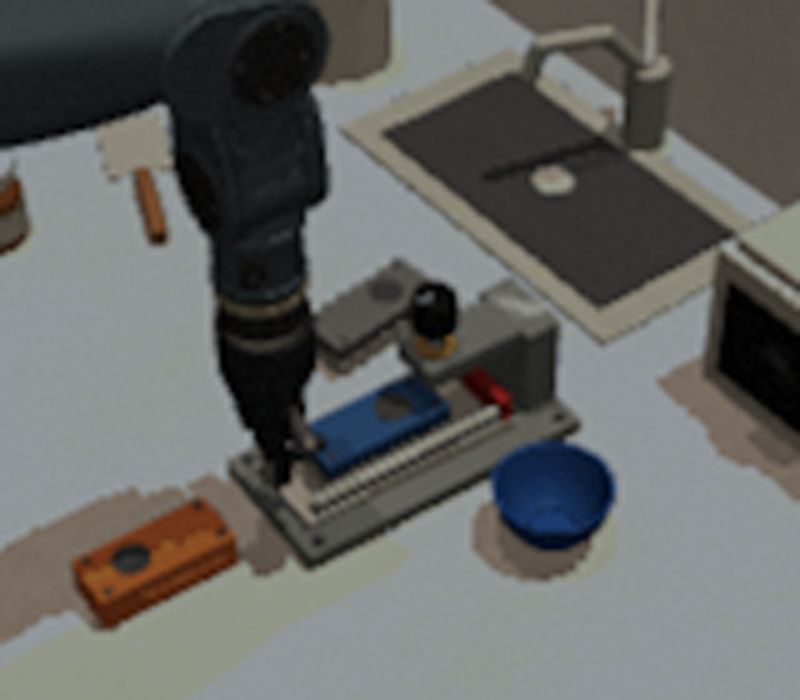

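Emit:
drive_tool(
  increments=[
    [[7,0,0,0.7],[14,-1,0,0.7],[18,-1,0,0.7],[22,-1,0,0.7],[26,-1,0,0.7],[30,-2,0,0.7],[34,-2,0,0.7],[38,-2,0,0.7],[42,-2,0,0.7],[46,-2,0,0.7],[50,-3,0,0.7],[52,-3,0,0.7]],
  ],
)

```text
time_s: 6.1
ee_pos: [0.5011, 0.045, 0.0433]
eef_rot: [0.085, 3.14, -0.0]
ft_force: [-1.0, -0.0, -0.0]
finger_gap: -0.0002
```

```bash
python3 - <<'E'
from h import *
im=vision.camera('side'); crop(im,180,110,340,250,5,"pics/f_side.png")
im=vision.camera('top'); crop(im,170,130,300,280,4,"pics/f_top.png")
E
```

```text
(no output)
```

View pics/f_side.png

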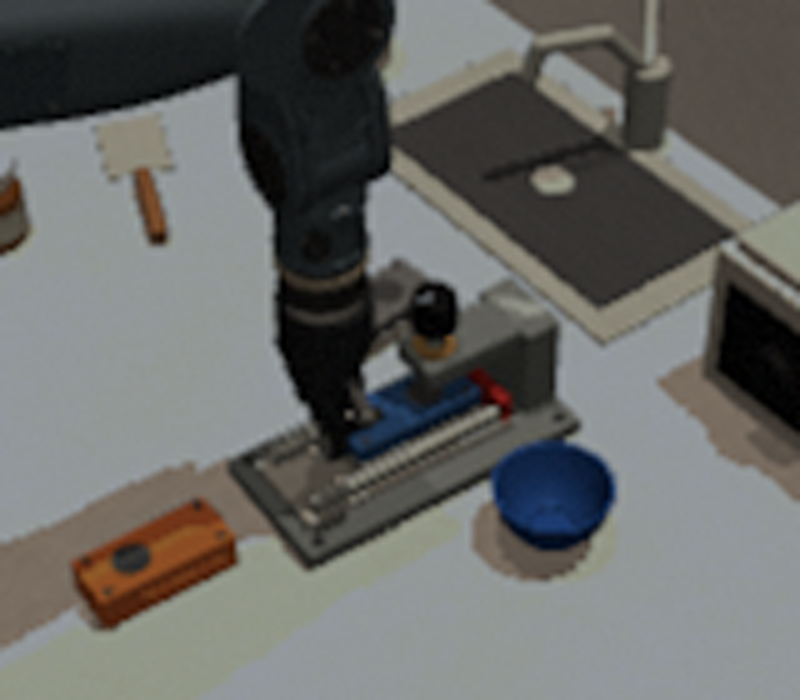

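Emit:
drive_tool(
  increments=[
    [[2,0,0,0],[4,0,0,0],[5,0,0,0],[6,0,0,0],[7,0,0,0],[8,0,0,0]],
  ],
)

```text
time_s: 6.95
ee_pos: [0.5088, 0.0451, 0.0433]
eef_rot: [-0.085, -3.14, -0.0]
ft_force: [-1.5, 0.4, 0.8]
finger_gap: 0.0002
```

Emit:
drive_tool(
  increments=[
    [[1,0,0,0],[1.5,0,0,0],[2,0,0,0],[2.5,0,0,0],[3,0,0,0]],
  ],
)

```text
time_s: 7.58
ee_pos: [0.5118, 0.045, 0.0433]
eef_rot: [-0.085, -3.14, 0.0]
ft_force: [-2.5, -0.3, 1.5]
finger_gap: 0.0002
```

Emit:
drive_tool(
  increments=[
    [[0.5,0,0,0],[1,0,0,0],[1,0,0,0]],
  ],
)

```text
time_s: 7.95
ee_pos: [0.5121, 0.0451, 0.0432]
eef_rot: [-0.085, -3.139, 0.0]
ft_force: [-5.2, -1.0, 2.7]
finger_gap: 0.0
```

Emit:
drive_tool(
  increments=[
    [[0.5,0,0,0],[1,0,0,0],[1,0,0,0]],
  ],
)

```text
time_s: 8.32
ee_pos: [0.5121, 0.045, 0.0432]
eef_rot: [-0.085, -3.137, 0.0]
ft_force: [-7.4, -0.4, 4.3]
finger_gap: 0.0001
```

```bash
python3 - <<'E'
from h import *
im=vision.camera('side'); crop(im,230,150,310,220,10,"pics/g_side.png")
E
```

```text
(no output)
```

View pics/g_side.png

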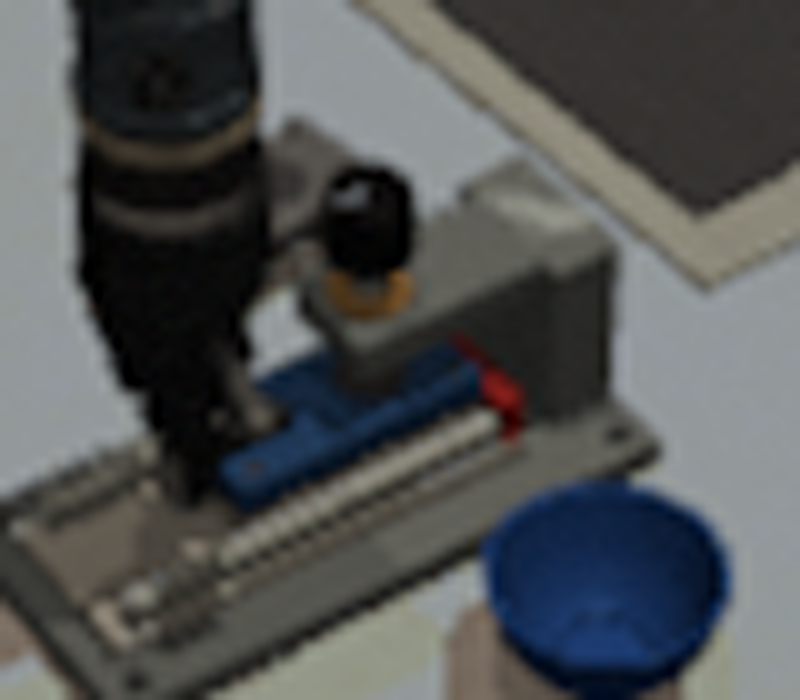

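The side view shows the flask's back end against the red stop at crop (485,380). The TCP stalled at x=0.512, as predicted, with the push force rising. Next I retreat and go above the knob.

Emit:
drive_tool(
  increments=[
    [[-4,0,0,0],[-10,1,0,0],[-22,1,0,0],[-35,2,10,0],[-35,2,60,0],[-35,2,115,8],[-35,2,170,18],[-25,1,195,28],[10,0,195,38],[45,-2,195,48],[75,-4,195,58],[88,-5,195,68]],
  ],
)

```text
time_s: 9.88
ee_pos: [0.6026, 0.0399, 0.2376]
eef_rot: [1.693, -2.646, -0.0]
ft_force: [-0.3, -0.4, 0.9]
finger_gap: -0.0
```

Emit:
drive_tool(
  increments=[
    [[0,0,0,10],[0,0,0,20],[0,0,0,30],[0,0,0,30],[0,0,0,30]],
  ],
  hand=0,
)

```text
time_s: 10.5
ee_pos: [0.6015, 0.04, 0.2384]
eef_rot: [-2.312, 2.127, -0.0]
ft_force: [-0.6, 0.4, 0.0]
finger_gap: 0.0851
```

```bash
python3 - <<'E'
from h import *
import pickle
o=status.get_obs(); print(o['time_s'],o['ee_pos'],o['eef_rot'],o['joint_pos'].round(3),o['qvel'].round(3),o['ft_force'],o['moment'],o['finger_gap'])
p=vision.camera_params('wrist'); im=vision.camera('wrist'); np.save('k.npy',im);pickle.dump(p,open('k.pkl','wb'))
cv2.imwrite("pics/k_w.png",im[:,:,::-1])
print(proj('wrist',[[.602,.0395,.163]],p))
E
```

```text
10.5 [0.60150723 0.04003186 0.23835614] [-2.31179197e+00  2.12724409e+00 -1.49513433e-04] [-0.045  0.258  0.349  1.661 -0.    -1.699] [-0.     0.003  0.004  0.001 -0.    -0.011] [-0.58022875  0.38423229  0.01014499] [-0.06102443  0.00924842 -0.00314296] 0.08514698718811751
[[257.01001073 202.75868077]]
```

View pics/k_w.png

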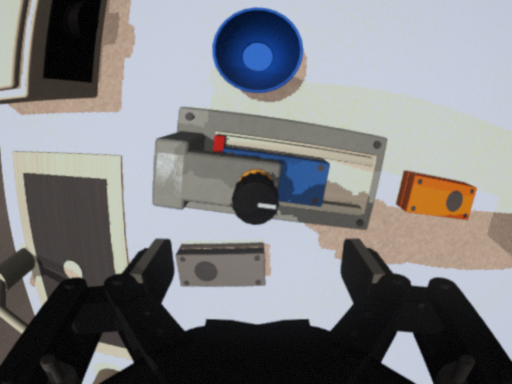

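```bash
python3 - <<'E'
from h import *
import pickle
p=pickle.load(open('k.pkl','rb')); im=np.load('k.npy')
t=np.linspace(0,2*np.pi,60)
big=cv2.resize(im[150:250,200:320],None,fx=6,fy=6,interpolation=cv2.INTER_CUBIC)[:,:,::-1].copy()
for x,c in ((.602,(0,255,0)),):
    P=np.stack([x+.018*np.cos(t),.0395+.018*np.sin(t),0*t+.163],1)
    q=((proj('wrist',P,p)-[200,150]+.5)*6).astype(int)
    for a in q: cv2.circle(big,tuple(a.tolist()),2,c,-1)
cv2.imwrite('pics/k2.png',big)
E
```

```text
(no output)
```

View pics/k2.png

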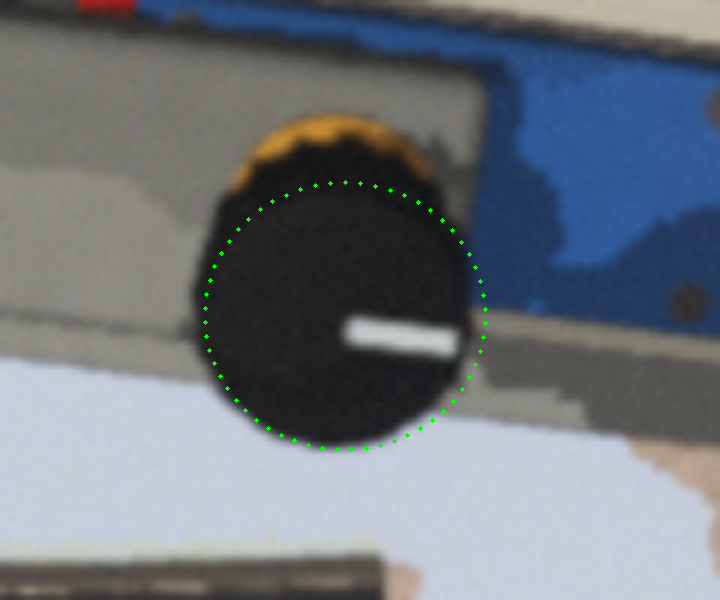

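The picture shows the knob top centred at wrist pixel (255,203), 1–2 mm further back than my overlay, so I take (0.6033, 0.0393). The white mark points to the front. I descend with the hand open.

Emit:
drive_tool(
  increments=[
    [[1.8,-0.7,-25,0],[1.8,-0.7,-55,0],[1.8,-0.7,-80,0],[1.8,-0.7,-95,0],[1.8,-0.7,-103,0],[1.8,-0.7,-107,0],[1.8,-0.7,-107,0]],
  ],
  hand=0,
)

```text
time_s: 11.42
ee_pos: [0.6039, 0.0393, 0.132]
eef_rot: [-2.314, 2.124, -0.001]
ft_force: [-0.1, -0.7, -0.4]
finger_gap: 0.0853
```

Emit:
drive_tool(
  increments=[
    [[0,0,0,0],[0,0,0,0],[0,0,0,0],[0,0,0,0],[0,0,0,0],[0,0,0,0]],
  ],
  hand=1,
  newtons=35,
)

```text
time_s: 12.18
ee_pos: [0.6035, 0.0393, 0.1319]
eef_rot: [-2.314, 2.124, -0.001]
ft_force: [-2.5, -0.4, 5.5]
finger_gap: 0.0352
```

```bash
python3 - <<'E'
from h import *
o=status.get_obs(); print(o['time_s'],o['ee_pos'],o['eef_rot'],o['joint_pos'].round(3),o['ft_force'],o['moment'],o['finger_gap'])
im=vision.camera('side'); crop(im,230,130,310,200,8,"pics/l_side.png")
o=status.get_obs(); print(o['moment'])
E
```

```text
12.175 [0.60353703 0.03931122 0.13191989] [-2.31418358e+00  2.12445484e+00 -5.27216075e-04] [-0.046  0.255  0.133  1.448 -0.    -1.702] [-2.50300941 -0.37500759  5.4638226 ] [-0.0715394   0.51457415 -0.01997361] 0.03520390581303095
[-0.03944856  0.55617193  0.01399225]
```

View pics/l_side.png

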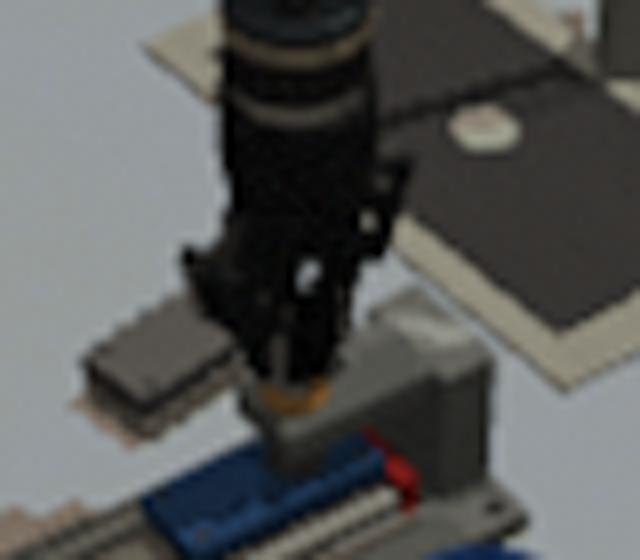

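The side view shows the fingers around the knob, with the gap at 35 mm and low forces. I start turning clockwise (negative), following the thread at 0.067 mm per degree.

Emit:
drive_tool(
  increments=[
    [[0,0,-0.5,-8],[0,0,-1.1,-16],[0,0,-1.6,-24],[0,0,-2.1,-32],[0,0,-2.7,-40],[0,0,-3.2,-48],[0,0,-3.7,-56],[0,0,-4,-60],[0,0,-4,-60]],
  ],
)

```text
time_s: 13.35
ee_pos: [0.6016, 0.0401, 0.1279]
eef_rot: [0.941, -2.994, -0.003]
ft_force: [-6.3, 1.6, 6.8]
finger_gap: 0.0352
```

```bash
cat > s.py <<'E'
from h import *
o=status.get_obs(); a=np.degrees(2*np.arctan2(o['eef_rot'][1],o['eef_rot'][0]))%360
print(o['time_s'],'head',a.round(2),'z',o['ee_pos'].round(4),'F',o['ft_force'].round(2),'M',o['moment'].round(3),'J6',o['joint_pos'][5].round(4),'eff',o['effort'].round(2)[3:],o['finger_gap'].round(4))
E
python3 s.py
```

```text
Traceback (most recent call last):
  File "s.py", line 3, in <module>
    print(o['time_s'],'head',a.round(2),'z',o['ee_pos'].round(4),'F',o['ft_force'].round(2),'M',o['moment'].round(3),'J6',o['joint_pos'][5].round(4),'eff',o['effort'].round(2)[3:],o['finger_gap'].round(4))
                                                                                                                                                                                    ^^^^^^^^^^^^^^^^^^^^^
AttributeError: 'float' object has no attribute 'round'
```

```bash
sed -i "s/o\['finger_gap'\].round(4)/round(o['finger_gap'],4)/" s.py; python3 s.py
```

```text
13.35 head 214.9 z [0.6016 0.0401 0.1279] F [-6.32  1.64  6.8 ] M [ 0.216  1.323 -0.091] J6 -0.6543 eff [-2.8  -0.26  0.03] 0.0352
```

Emit:
drive_tool(
  increments=[
    [[-1,0.4,-0.3,-5],[-1.5,0.5,-0.7,-10],[-1.5,0.5,-1,-15],[-1.5,0.5,-1,-15]],
  ],
)

```text
time_s: 13.85
ee_pos: [0.6011, 0.0407, 0.1269]
eef_rot: [0.543, -3.093, -0.003]
ft_force: [-5.2, 1.4, 6.6]
finger_gap: 0.0349
```

```bash
python3 s.py
```

```text
13.85 head 199.9 z [0.6011 0.0407 0.1269] F [-5.18  1.37  6.57] M [ 0.285  0.916 -0.049] J6 -0.3917 eff [-1.92 -0.35  0.05] 0.0349
```

Emit:
drive_tool(
  increments=[
    [[-1,0.4,-0.3,-5],[-1.5,0.5,-0.7,-10],[-1.5,0.5,-0.7,-10]],
  ],
)

```text
time_s: 14.22
ee_pos: [0.6007, 0.0411, 0.1262]
eef_rot: [-0.273, 3.129, 0.002]
ft_force: [-2.3, 2.1, 4.6]
finger_gap: 0.0348
```

```bash
python3 s.py
```

```text
14.225 head 189.97 z [0.6007 0.0411 0.1262] F [-2.27  2.07  4.59] M [ 0.331  0.507 -0.06 ] J6 -0.2178 eff [-0.93 -0.47  0.07] 0.0348
```

Emit:
drive_tool(
  increments=[
    [[0,0,-0.2,-3],[0,0,-0.5,-7],[0,0,-0.7,-10],[0,0,-0.7,-10]],
  ],
)

```text
time_s: 14.72
ee_pos: [0.6007, 0.0415, 0.1256]
eef_rot: [-0.0, 3.141, 0.003]
ft_force: [-1.4, 1.6, 5.5]
finger_gap: 0.0348
```

```bash
python3 s.py
```

```text
14.725 head 180.0 z [0.6007 0.0415 0.1256] F [-1.37  1.58  5.48] M [ 0.442  0.435 -0.123] J6 -0.0435 eff [-1.01 -0.65  0.01] 0.0348
```

```bash
python3 - <<'E'
from h import *
im=vision.camera('wrist'); a=cv2.resize(im[150:290,180:340],None,fx=4,fy=4,interpolation=cv2.INTER_CUBIC)
cv2.imwrite('pics/m_w.png',a[:,:,::-1])
E
```

```text
(no output)
```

View pics/m_w.png

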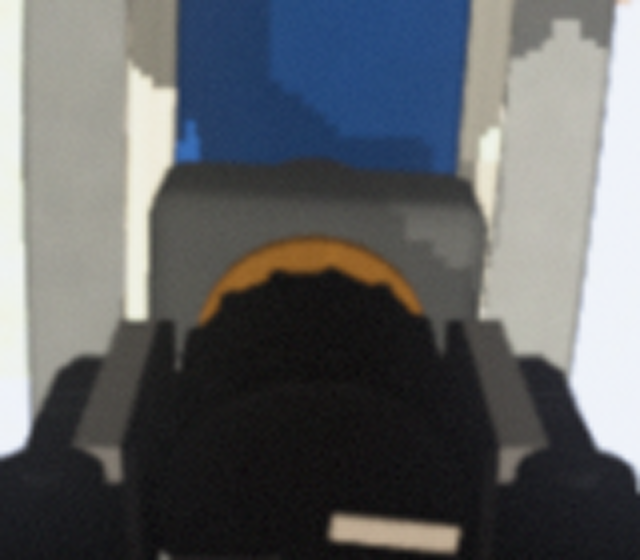

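The knob mark at crop (395,532) has kept its direction relative to the gripper, so the knob turns without slipping. I continue in small steps.

Emit:
drive_tool(
  increments=[
    [[0,0.5,-0.2,-3],[0,0.8,-0.4,-6],[0,0.8,-0.4,-6]],
  ],
)

```text
time_s: 15.15
ee_pos: [0.6007, 0.0418, 0.1252]
eef_rot: [0.165, 3.137, 0.002]
ft_force: [-2.6, 2.0, 5.6]
finger_gap: 0.035
```

```bash
python3 s.py
```

```text
15.15 head 173.99 z [0.6007 0.0418 0.1252] F [-2.58  1.95  5.61] M [ 0.23   0.49  -0.116] J6 0.0625 eff [-1.01 -0.4   0.01] 0.035
```

Emit:
drive_tool(
  increments=[
    [[0,0,-0.2,-3],[0,0,-0.4,-6],[0,0,-0.4,-6]],
  ],
)

```text
time_s: 15.52
ee_pos: [0.6007, 0.042, 0.1248]
eef_rot: [0.329, 3.124, 0.003]
ft_force: [-0.8, 3.1, 5.0]
finger_gap: 0.0351
```

```bash
python3 s.py
```

```text
15.525 head 167.99 z [0.6007 0.042  0.1248] F [-0.8   3.06  5.03] M [ 0.347  0.541 -0.04 ] J6 0.1672 eff [-1.   -0.52  0.01] 0.0351
```

Emit:
drive_tool(
  increments=[
    [[0,0,-0.2,-3],[0,0,-0.4,-6],[0,0,-0.4,-6]],
  ],
)

```text
time_s: 15.9
ee_pos: [0.6007, 0.0422, 0.1244]
eef_rot: [0.491, 3.102, 0.003]
ft_force: [-2.1, 2.7, 5.3]
finger_gap: 0.0353
```

```bash
python3 s.py
```

```text
15.9 head 162.0 z [0.6007 0.0422 0.1244] F [-2.11  2.74  5.31] M [ 0.344  0.444 -0.084] J6 0.2719 eff [-0.96 -0.64  0.01] 0.0353
```

Emit:
drive_tool(
  increments=[
    [[0,0.3,-0.2,-3],[0,0.5,-0.4,-6],[0,0.5,-0.4,-6]],
  ],
)

```text
time_s: 16.27
ee_pos: [0.6008, 0.0425, 0.124]
eef_rot: [0.653, 3.072, 0.003]
ft_force: [-1.4, 1.4, 5.3]
finger_gap: 0.0352
```

```bash
python3 s.py
```

```text
16.275 head 156.0 z [0.6008 0.0425 0.124 ] F [-1.43  1.4   5.3 ] M [ 0.325  0.439 -0.049] J6 0.3775 eff [-0.9  -0.52  0.01] 0.0352
```

Emit:
drive_tool(
  increments=[
    [[0,0.1,-0.2,-3],[0,0.3,-0.3,-5],[0,0.3,-0.3,-5]],
  ],
)

```text
time_s: 16.65
ee_pos: [0.6009, 0.0428, 0.1237]
eef_rot: [0.786, 3.041, 0.003]
ft_force: [-1.6, 1.8, 4.6]
finger_gap: 0.0348
```

```bash
python3 s.py
```

```text
16.65 head 151.0 z [0.6009 0.0428 0.1237] F [-1.63  1.84  4.62] M [ 0.312  0.479 -0.026] J6 0.4652 eff [-0.82 -0.48 -0.01] 0.0348
```

Emit:
drive_tool(
  increments=[
    [[0,0.1,-0.2,-2],[0.1,0.2,-0.3,-4],[0.1,0.2,-0.3,-4]],
  ],
)

```text
time_s: 17.02
ee_pos: [0.601, 0.0429, 0.1234]
eef_rot: [0.892, 3.012, 0.003]
ft_force: [-0.9, 2.0, 5.0]
finger_gap: 0.0348
```

```bash
python3 s.py
```

```text
17.025 head 147.0 z [0.601  0.0429 0.1234] F [-0.93  2.    4.99] M [ 0.271  0.479 -0.071] J6 0.5353 eff [-0.86 -0.46 -0.02] 0.0348
```

Emit:
drive_tool(
  increments=[
    [[0,0.1,-0.1,-2],[0.1,0.2,-0.3,-4]],
  ],
)

```text
time_s: 17.27
ee_pos: [0.6011, 0.0431, 0.1231]
eef_rot: [0.998, 2.978, 0.002]
ft_force: [-1.7, 2.1, 5.5]
finger_gap: 0.0352
```

```bash
python3 s.py
```

```text
17.275 head 142.96 z [0.6011 0.0431 0.1231] F [-1.66  2.07  5.49] M [ 0.241  0.527 -0.017] J6 0.6062 eff [-0.91 -0.42 -0.18] 0.0352
```

Emit:
drive_tool(
  increments=[
    [[0,0.1,-0.1,-2],[0.1,0.2,-0.3,-4]],
  ],
)

```text
time_s: 17.52
ee_pos: [0.6012, 0.0432, 0.1229]
eef_rot: [1.101, 2.942, 0.002]
ft_force: [-2.2, 2.3, 5.4]
finger_gap: 0.0352
```

```bash
python3 s.py
```

```text
17.525 head 138.95 z [0.6012 0.0432 0.1229] F [-2.19  2.27  5.4 ] M [ 0.289  0.565 -0.014] J6 0.6764 eff [-0.93 -0.39 -0.18] 0.0352
```

Emit:
drive_tool(
  increments=[
    [[0,0.1,-0.1,-2],[0.1,0.2,-0.3,-4]],
  ],
)

```text
time_s: 17.77
ee_pos: [0.6013, 0.0434, 0.1226]
eef_rot: [1.203, 2.901, 0.002]
ft_force: [-1.6, 2.0, 5.7]
finger_gap: 0.0352
```

```bash
python3 s.py
```

```text
17.775 head 134.95 z [0.6013 0.0434 0.1226] F [-1.55  1.97  5.72] M [ 0.198  0.551 -0.015] J6 0.7466 eff [-0.94 -0.36 -0.18] 0.0352
```

Emit:
drive_tool(
  increments=[
    [[0,0.1,-0.1,-2],[0.1,0.2,-0.3,-4]],
  ],
)

```text
time_s: 18.02
ee_pos: [0.6014, 0.0435, 0.1223]
eef_rot: [1.304, 2.858, 0.002]
ft_force: [-1.6, 1.5, 5.3]
finger_gap: 0.0349
```

```bash
python3 s.py
```

```text
18.025 head 130.95 z [0.6014 0.0435 0.1223] F [-1.64  1.55  5.27] M [ 0.204  0.579 -0.013] J6 0.8167 eff [-0.94 -0.32 -0.18] 0.0349
```

Emit:
drive_tool(
  increments=[
    [[0,0.1,-0.1,-2],[0.1,0.2,-0.3,-4]],
  ],
)

```text
time_s: 18.27
ee_pos: [0.6016, 0.0437, 0.122]
eef_rot: [1.403, 2.81, 0.002]
ft_force: [-2.1, 2.0, 5.2]
finger_gap: 0.035
```

```bash
python3 s.py
```

```text
18.275 head 126.94 z [0.6016 0.0437 0.122 ] F [-2.06  2.03  5.23] M [0.189 0.582 0.033] J6 0.8869 eff [-0.94 -0.29 -0.18] 0.035
```

Emit:
drive_tool(
  increments=[
    [[0,0.1,-0.1,-2],[0.1,0.1,-0.2,-4]],
  ],
)

```text
time_s: 18.52
ee_pos: [0.6017, 0.0438, 0.1218]
eef_rot: [1.5, 2.76, 0.002]
ft_force: [-2.0, 1.6, 6.0]
finger_gap: 0.0351
```

```bash
python3 s.py; python3 - <<'E'
from h import *
im=vision.camera('side'); crop(im,240,150,310,210,11,"pics/n_side.png")
E
```

```text
18.525 head 122.94 z [0.6017 0.0438 0.1218] F [-2.    1.6   6.02] M [0.211 0.549 0.031] J6 0.9569 eff [-0.86 -0.33 -0.18] 0.0351
```

View pics/n_side.png

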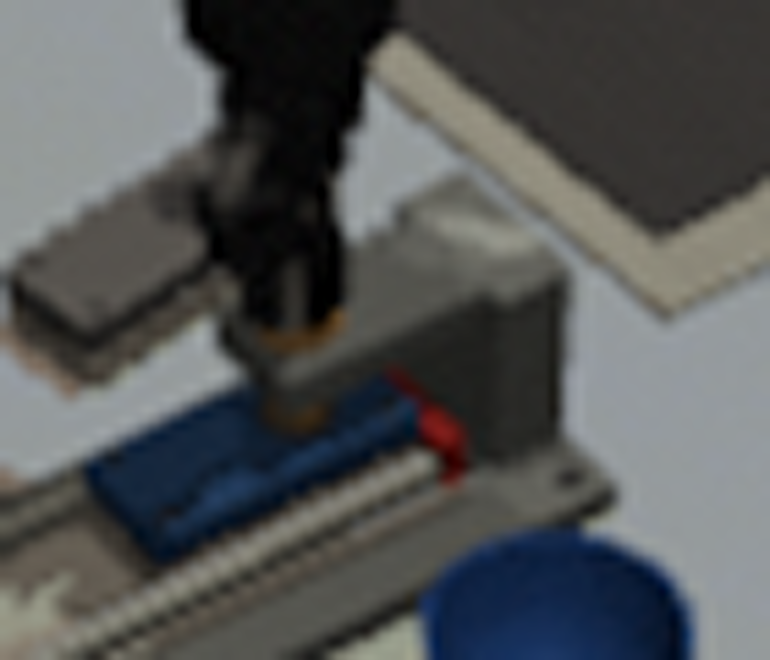

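The side view shows the brass foot at crop (295,418), just above the flask top, with the flask still at the stop.

Emit:
drive_tool(
  increments=[
    [[0.1,0.1,-0.1,-2],[0.1,0.1,-0.3,-4]],
  ],
)

```text
time_s: 18.82
ee_pos: [0.6018, 0.0439, 0.1215]
eef_rot: [1.596, 2.705, 0.002]
ft_force: [-0.9, 1.4, 5.3]
finger_gap: 0.0349
```

```bash
python3 s.py
```

```text
18.825 head 118.94 z [0.6018 0.0439 0.1215] F [-0.86  1.39  5.29] M [ 0.161  0.488 -0.   ] J6 1.0269 eff [-0.83 -0.33 -0.18] 0.0349
```

Emit:
drive_tool(
  increments=[
    [[0.1,0,-0.1,-2],[0.1,0.1,-0.3,-4]],
  ],
)

```text
time_s: 19.08
ee_pos: [0.6019, 0.044, 0.1212]
eef_rot: [1.689, 2.648, 0.002]
ft_force: [-0.7, 1.0, 5.9]
finger_gap: 0.0352
```

```bash
python3 s.py
```

```text
19.075 head 114.94 z [0.6019 0.044  0.1212] F [-0.68  0.96  5.94] M [0.199 0.53  0.012] J6 1.0968 eff [-0.81 -0.31 -0.18] 0.0352
```

Emit:
drive_tool(
  increments=[
    [[0.1,0,-0.1,-2],[0.1,0.1,-0.3,-4]],
  ],
)

```text
time_s: 19.32
ee_pos: [0.6021, 0.0441, 0.121]
eef_rot: [1.78, 2.588, 0.003]
ft_force: [-1.2, 1.1, 5.7]
finger_gap: 0.0351
```

```bash
python3 s.py
```

```text
19.325 head 110.95 z [0.6021 0.0441 0.121 ] F [-1.21  1.12  5.67] M [0.183 0.537 0.013] J6 1.1667 eff [-0.81 -0.3  -0.12] 0.0351
```

Emit:
drive_tool(
  increments=[
    [[0.1,0,-0.1,-2]],
  ],
)

```text
time_s: 19.45
ee_pos: [0.6022, 0.0441, 0.1209]
eef_rot: [1.825, 2.556, 0.003]
ft_force: [-1.7, 2.1, 6.0]
finger_gap: 0.0347
```

```bash
python3 s.py
```

```text
19.45 head 108.96 z [0.6022 0.0441 0.1209] F [-1.73  2.08  6.04] M [0.204 0.552 0.124] J6 1.2014 eff [-0.84 -0.34 -0.06] 0.0347
```

Emit:
drive_tool(
  increments=[
    [[0,0.1,-0.2,-2]],
  ],
)

```text
time_s: 19.58
ee_pos: [0.6023, 0.0441, 0.1208]
eef_rot: [1.869, 2.524, 0.003]
ft_force: [-1.7, 1.5, 6.4]
finger_gap: 0.0348
```

```bash
python3 s.py
```

```text
19.575 head 106.97 z [0.6023 0.0441 0.1208] F [-1.75  1.49  6.45] M [0.183 0.566 0.148] J6 1.2363 eff [-0.82 -0.27 -0.01] 0.0348
```

Emit:
drive_tool(
  increments=[
    [[0.1,0,-0.1,-2]],
  ],
)

```text
time_s: 19.7
ee_pos: [0.6023, 0.0441, 0.1207]
eef_rot: [1.912, 2.491, 0.003]
ft_force: [-0.7, 1.4, 6.8]
finger_gap: 0.0349
```

```bash
python3 s.py
```

```text
19.7 head 104.98 z [0.6023 0.0441 0.1207] F [-0.71  1.37  6.82] M [0.18  0.572 0.216] J6 1.2711 eff [-0.84 -0.31  0.04] 0.0349
```

The torque rose from its free baseline at about 113° heading and now stands about 0.22 N m above it. At 8° past touch that is about 38–40 N, which is firm and well below 60. I back off a quarter turn now, following the thread up.

Emit:
drive_tool(
  increments=[
    [[-0.1,0,0.3,5],[-0.3,-0.2,0.9,14],[-0.5,-0.5,1.6,24],[-0.7,-0.8,2.3,34],[-0.9,-1.1,2.9,44],[-1.1,-1.5,3.6,54],[-1.2,-1.9,4.3,64],[-1.3,-2.3,4.9,74],[-1.3,-2.7,5.6,84],[-1.3,-3,6,90],[-1.3,-3,6,90]],
  ],
)

```text
time_s: 21.08
ee_pos: [0.6008, 0.041, 0.1266]
eef_rot: [-0.411, 3.113, 0.001]
ft_force: [-2.0, 1.3, 4.9]
finger_gap: 0.0352
```

```bash
python3 s.py; python3 - <<'E'
from h import *
im=vision.camera('wrist'); a=cv2.resize(im[150:290,180:340],None,fx=4,fy=4,interpolation=cv2.INTER_CUBIC)
cv2.imwrite('pics/o_w.png',a[:,:,::-1])
E
```

```text
21.075 head 195.03 z [0.6008 0.041  0.1266] F [-1.96  1.3   4.91] M [ 0.145  0.513 -0.004] J6 -0.3059 eff [-0.94 -0.24 -0.12] 0.0352
```

View pics/o_w.png

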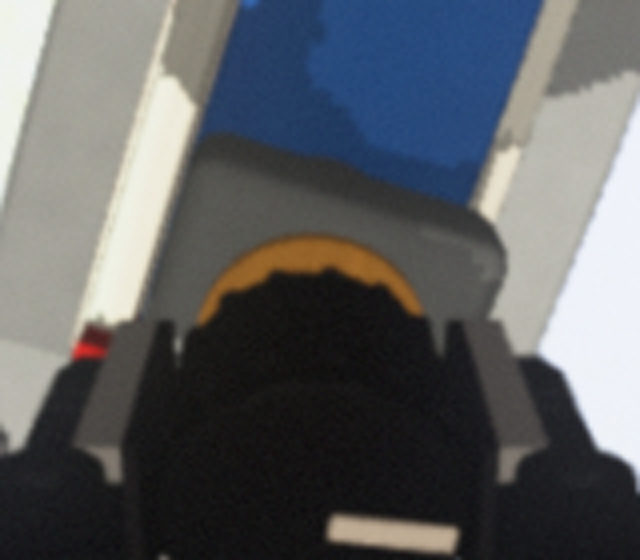

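The knob mark is at (393,533), unchanged relative to the gripper, so it didn't slip and the backed-off angle is 90°. I release and rise.

Emit:
drive_tool(
  increments=[
    [[0,0,0,0],[0,0,0,0],[0,0,0,0],[0,0,0,0],[0,0,0,0],[0,0,0,0]],
  ],
  hand=0,
)

```text
time_s: 21.88
ee_pos: [0.6005, 0.0406, 0.1257]
eef_rot: [-0.407, 3.115, -0.0]
ft_force: [-1.2, 0.1, -0.4]
finger_gap: 0.0855
```

Emit:
drive_tool(
  increments=[
    [[0,0,10,0],[0,0,30,0],[0,0,60,0],[0,0,90,0],[0,0,112,0],[-30,0,112,0],[-80,0,112,0],[-130,0,112,0],[-160,0,112,0],[-160,0,112,0],[-160,0,112,0]],
  ],
)

```text
time_s: 23.25
ee_pos: [0.4412, 0.0406, 0.2386]
eef_rot: [-0.407, 3.113, -0.001]
ft_force: [-0.3, 0.5, -1.1]
finger_gap: 0.0858
```

```bash
python3 s.py; python3 - <<'E'
from h import *
im=vision.camera('side'); crop(im,240,150,310,210,11,"pics/p_side.png"); crop(vision.camera('top'),170,130,300,280,4,"pics/p_top.png")
cv2.imwrite('pics/p_w.png',vision.camera('wrist')[:,:,::-1])
E
```

```text
23.25 head 194.89 z [0.4412 0.0406 0.2386] F [-0.29  0.52 -1.1 ] M [-0.014  0.038 -0.01 ] J6 -0.3198 eff [ 0.09  0.   -0.  ] 0.0858
```

View pics/p_side.png

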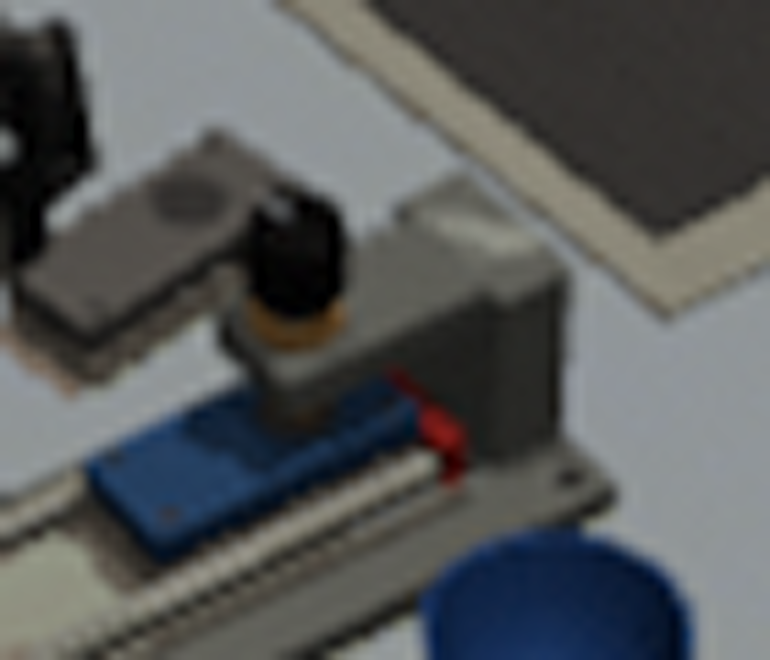

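View pics/p_top.png

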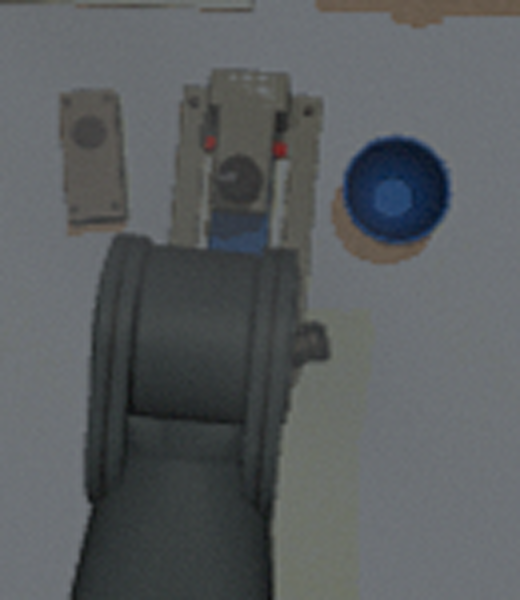

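The last pictures show the flask's back end still at the red stop (side crop (425,410)). The foot is clear of the flask, and the knob mark in the top crop (230,177) is about 80° clockwise of its start, as expected (170° forward, 90° back). The spare flask and bowl haven't moved, and the gripper is clear.

```bash
python3 -c "
from plant import job; print(job.finish_job())"
```

```text
the job is handed in; nothing more can be done
None
```

I pushed the blue-topped flask about 40 mm to the red stop, turned the screw down onto it, and backed it off a quarter turn. I then let go and handed the job in at about 23 s; it reports no verdict.

- **Flask:** the push force was about 7 N, and the tool stalled where the stop should be. The last side view showed the flask still against the stop.
- **Screw:** I turned it clockwise about 170°. It first touched at about 162°, so it went roughly 8° past touch. I put the squeeze at 38–41 N from that angle and the torque rise. That is at or just over the top of the 15–40 N firm range and well under 60 N, but I had no direct force reading.
- **Back-off:** I turned it back 90° from the deepest point. The white mark kept its place in the grip, so the knob didn't slip. The top view agreed with the net turn of about 80°.
- **Surroundings:** the spare flask and bowl were unmoved in the last pictures. The arm hid the orange block in the last top view, and I didn't look again at the plate, jar, spatula or cleaner, though the moves stayed well away from them.
- **Grip:** it was about 2 mm off the screw axis, which gave a side force of up to 6 N early on. I corrected for it while turning.

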